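# Hang the sample tray on the slotted bench rack and lock it

### The arm

A 6-joint arm with a two-finger parallel gripper is mounted at the origin on a cart in front of the work surface, level with it; the furniture and walls round the work are solid. World frame = base frame: x ahead of the robot, y to its left, z up, the work surface at z = 0. Lengths are in m, angles in rad, forces in N, time in s.
With the tool pointing down it reaches from about 0.35 to 0.975 m from the base axis. Payload 4.9 kg.
Tool frame: the origin (TCP) lies between the finger pads; the fingertips stand 22 mm ahead of it and the grasp point (between the pads) lies 3 mm ahead of it; z points along the fingers, y is the line along which they close (so a half turn about z gives the same grasp; the last joint's range is limited). The gripper opens to 85 mm and grips with 20 to 120 N. Pads are 22 mm wide; open, the fingers measure 114 mm over their backs; the gripper's body (76 mm by 85 mm) begins 54 mm behind the grasp point. The pads swing forward as they close: fully open they stand 13 mm farther back than shut.
Start: joints at [-1.364, 0.053, 1.613, -0, 1.476, -0.119], TCP at [0.2, -0.592, 0.253] pointing down, gripper open.
Joint ranges: [-3.01, 3.01], [-1.01, 2.22], [0.06, 2.58], [-1.02, 4.17], [0.09, 2.62], [-3.14, 3.14]. Speed limits (rad/s): [2.57, 2.57, 3.14, 3.14, 3.14, 3.14].

### API

Orientations are given as a unit quaternion [w, x, y, z].
In Python, from cell import env gives the robot as it stands. The module is installed in compiled form; this text tells all that it offers.
- The arm moves only by the tool play_rows, never from a script. Its argument "deltas" is a list of rows, each a list of 3 entries, a list of its own where there are three numbers: the shift along the tool's x, y, z in m, then the turn about the tool's z in rad, then the gripper's target within -1 to 1 (fully open at 1, half-way at 0, shut at -1). A call has 1 to 12 rows; each row shifts and turns the commanded pose from where the row before left it, along the tool's axes as they then stand; what a row does not reach is not made up. A row lasts 1/10 s, in which the tool goes at most 50 mm and 8.59 degrees, less where a joint would pass 70% of its speed; a pose out of reach is approached as far as the arm can. A call is refused whole if a number of a shift passes 0.05 or a number of a turn 0.15, either way. A call with a gripper value outside its range is refused whole. The fingers move at their own pace and stop on an object; "squeeze" is the grip in N (left out, the last holds). Time passes only in rows, so rows that do not move let the fingers close. It gives the time, the measured TCP pose, the force, the opening and the grip force at its end, in the units of the state.
- env.sense(): the state, without advancing time (a new reading comes with each control period).
- env.capture(name): name is "scene" or "top" or "wrist"; returns a dict with "img" (384x512x3 uint8, red, green, blue), "fx", "fy", "cx", "cy" (pixels), "dist_coeffs" ([k1, k2, p1, p2, k3] as OpenCV has them; the pictures are not rectified), "world_from_camera" (4x4, takes a point from camera to world coordinates); the wrist camera has in their place "tool_from_camera" (4x4, takes a point from camera to tool coordinates, whose origin is the TCP and whose axes are the flange's). Camera axes: x right, y down, z forward; pixel columns grow to the right and rows downward; lengths in m; the calibration is good to about 2 mm. A picture is of the moment at which its call begins: read the wrist's pose just before it. There is no depth.
- env.job_done(): hands the job in; it is judged then, once.
The state is a dict: "t": time; "joint_positions": joint angles; "joint_vel": joint speeds; "joint_efforts": joint torques, N m; "eef_pos": TCP position; "tcp_rot": TCP orientation; "contact_force": force on the tool from outside, world axes, zero at the start; "ft_torque": the same for the moment, N m; "finger_gap": opening from 0.0 (shut) to 1.0 (fully open); "grip_force": force on a finger pad.
Only numpy, scipy, OpenCV 4.12 (cv2) and the standard library are available. Lean on these libraries where they do the work, as an engineer would, in place of code of your own. Each camera call takes 0.05 s, during which the arm holds its last target. There are 200 camera calls.

### The job

Hang the loose blue tray in the rack's free bay, level with the tray that already hangs in the other bay: hook its four claws into the slots of the two uprights, then press it down until it sits fully home and the orange catch has snapped out over its lower edge. The sheet-metal claws bend if they are forced, so feel your way into the slots and press no harder than the catch needs, at no time with more than 30 N; leave the other things on the bench where they are.

Things in the scene. Friction and masses are not known exactly. Their poses are not given: they have to be found in the camera images.
- tray: loose open blue tray on the bench, 0.17 kg, with a grey metal hook plate across its rear. Origin: plate's rear face, tray's middle line, lower edge (bench height at the start). x points to the rear, as the claws do; z up. Tray: 50 mm wide (y), x -112 to -4 mm, side walls 34 mm high, front wall 26. Plate: 100 mm wide, x -4 to 0, 76 mm high; its edge strip z 0 to 4 mm is what the catch holds
- grip (a point): point on the tray at x -45 mm, z 25 mm, midway between the outer faces of its two side walls (50 mm apart, 34 mm high): grip here from above across the walls, a grip of about 45 N holds it well; the hook plate begins 41 mm to the rear of this point and is wider than the tray
- claws (a point): nominal middle of the four claws' rear ends (tray x +10.7 mm). Claws are 5 mm thick, 38 mm left and right of the plate's middle; necks at tray z 18-25 and 58-65 mm, tips turned down 16 mm below the necks, 5.7 mm behind the plate. The plate is bolted through slotted holes: it and the claws stand up to 6 mm left or right of this point, not measured, differing each time; it does not shift in use
- ledge (a point): nominal middle of the flat press ledge on top of the hook plate: 44 mm wide, 18 mm deep (tray x -18 to 0), 76 mm above the tray's lower edge; it may stand up to 6 mm left or right of this point with the plate. Press here, close to the uprights, with closed fingertips
- seat (a point): where the tray's origin belongs when home: free bay, midway between its two white uprights, in the plane of their front faces; x into the rack (away from the robot), z up. Uprights: 76 mm apart between centres, 22 mm wide, from 87 mm below to 107 mm above this point. Home sideways means the claws are in the slots, so the tray may be up to 7 mm off with its plate
- slots (a point): middle of the two upper slots needed, 72.5 mm above the seat point, in the plane of the faces. Slots are 7.5 mm wide, 29 high, every 40 mm; faces 4 mm thick, smooth. Hold the tray 19 mm above home (16 to 22 goes in), the claws centred to about 1 mm, then go straight in: the plate meets the faces when the claws are through; claws beside a slot stop 10.7 mm short. Then straight down
- catch (a joint): orange spring catch midway between the free bay's uprights: 0 = out, 4 mm proud of the faces; grows (m) as pushed in, at most 0.007. Bevelled above, flat below, underside 5 mm above the seat. Coming down, the tray rests on it about 8 mm above home, already hooked and hanging safely if let go; some 10 to 16 N straight down drives it past, the catch snaps out and the tray meets its stop
- rack: rack's grey foot plate, 300 mm wide (y), 125 deep, fixed on levelling feet (height differs by up to 10 mm); origin on its underside, middle, in the plane of the faces; x into the rack. The seat is 95 mm above it and 75 mm left or right. A wall shelf hangs 0.59 m above the bench from x = 0.57 m back: keep the wrist in front of it
- used_bay: the other bay, same uprights, with a tray hanging at the right level and a yellow-capped jar in it, all fixed, 150 mm beside the free bay (left or right); origin at its uprights' foot, midway, in the plane of the faces. Its tray stands 112 mm out to the front, the jar reaches 154 mm and the uprights 194 mm above the origin: carry the loose tray over them
- petri_dish: clear petri dish, 58 mm across and 13 mm high, origin at the centre of its underside; a bystander, to be left alone
- red_marker: red marker pen lying on the bench, 130 mm long along its y axis, 15 mm thick; a bystander, to be left alone. To its right, round x 0.57, y -0.59 m and within 180 mm of there, stands the fixed tall microscope: keep the arm and gripper clear of it
- white_jar: white jar with a white cap, 55 mm across and 80 mm high, origin at the centre of its underside; a bystander, to be left alone

How it is judged:
By the outcome, as a careful person would: the job done as asked, in the order asked, and still so for the second after the job is handed in, with the robot touching nothing.
It also fails if it takes over 53 s, if anything falls off the work surface, if the arm or the gripper's body presses on something with over 40 N, if the wrist force passes 120 N, or if a joint passes its speed limit or range.

## Working session

There is one attempt and no reset: what is moved stays moved. The work goes in short steps, Python scripts to look and compute and a tool call to move; the robot and the scene stay as the last step left them, time stands still between calls to the robot, and variables do not carry over. Pictures are saved under pics/ and viewed, at most 10 in all, crops included, and the job is handed in when it is done.

Besides the shell and the picture viewer there is one more tool, called after "Request:" as name([rows], argument=value, ...), one row to a line, values as JSON. play_rows: Moves the arm, as the interface text tells. Its arguments: {"type":"object","properties":{"deltas":{"type":"array","items":{"type":"array"}},"squeeze":{"type":"number"}},"required":["deltas"]}

```bash
mkdir -p pics; cat > h.py <<'E'
import numpy as np, cv2
from cell import env
def cap(name,fn=None):
    s=env.sense(); c=env.capture(name)
    if fn: cv2.imwrite('pics/'+fn,c['img'][:,:,::-1])
    K=np.array([[c['fx'],0,c['cx']],[0,c['fy'],c['cy']],[0,0,1.]])
    if name=='wrist':
        w,x,y,z=s['tcp_rot']
        from scipy.spatial.transform import Rotation as R
        T=np.eye(4);T[:3,:3]=R.from_quat([x,y,z,w]).as_matrix();T[:3,3]=s['eef_pos'];M=T@np.array(c['tool_from_camera'])
    else: M=np.array(c['world_from_camera'])
    return dict(img=c['img'],K=K,d=np.array(c['dist_coeffs']),M=M)
def onplane(C,px,ax,val):
    p=cv2.undistortPoints(np.array(px,float).reshape(-1,1,2),C['K'],C['d']).reshape(-1,2)
    r=np.c_[p,np.ones(len(p))]@C['M'][:3,:3].T; o=C['M'][:3,3]
    return o+r*((val-o[ax])/r[:,ax])[:,None]
def proj(C,P):
    Mi=np.linalg.inv(C['M']); 
    return cv2.projectPoints(np.array(P,float).reshape(-1,1,3),cv2.Rodrigues(Mi[:3,:3])[0],Mi[:3,3],C['K'],C['d'])[0].reshape(-1,2)
E
python3 - <<'E'
from h import *
import pickle
for n in('scene','top'):
    C=cap(n,n+'0.png'); pickle.dump(C,open(n+'0.pkl','wb')); print(n,C['K'][0,0],C['M'].round(3).tolist())
s=env.sense(); print(s)
E
```

```text
scene 403.1395612126609 [[0.998, -0.026, 0.049, 0.461], [-0.055, -0.597, 0.8, -0.825], [0.008, -0.801, -0.598, 0.775], [0.0, 0.0, 0.0, 1.0]]
top 463.36053319784617 [[-0.017, -0.998, 0.059, 0.454], [-1.0, 0.017, -0.004, 0.023], [0.002, -0.059, -0.998, 1.511], [0.0, 0.0, 0.0, 1.0]]
{'t': 0.1, 'joint_positions': array([-1.36401660e+00,  5.33246556e-02,  1.61415741e+00,  1.63470064e-05,
        1.47599275e+00, -1.18967725e-01]), 'joint_vel': array([ 0.00076561, -0.00266465, -0.00424514,  0.00253313, -0.0005005 ,
        0.00042995]), 'joint_efforts': array([ 6.28771741e-04, -3.94904137e+01, -3.71362031e+01, -4.18770128e-05,
        3.90852729e-03,  2.51693655e-05]), 'eef_pos': array([ 0.19992655, -0.59161153,  0.25216452]), 'tcp_rot': array([-9.40528372e-04,  9.86765060e-01,  1.62153723e-01, -3.31774792e-05]), 'contact_force': array([-0.62921177, -0.58668602,  0.51368538]), 'ft_torque': array([-0.02007241,  0.01527698,  0.01028176]), 'grip_force': 0.0, 'finger_gap': 1.0016511427516908}
```

View pics/scene0.png

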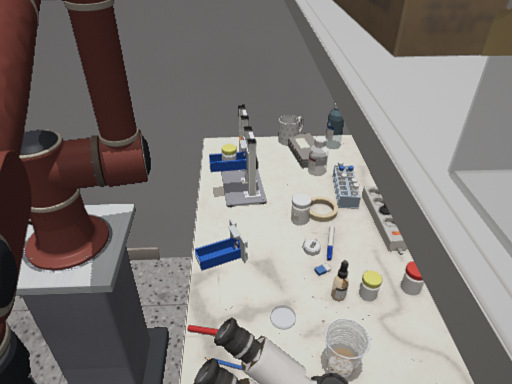

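View pics/top0.png

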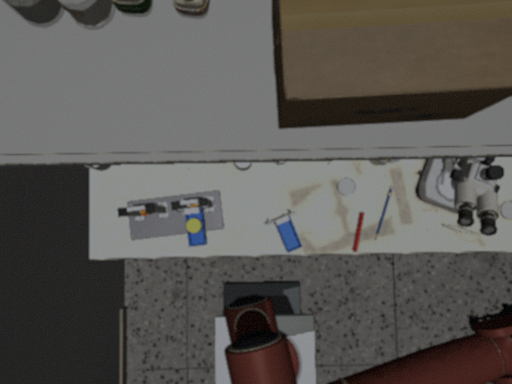

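```bash
python3 - <<'E'
from h import *
import pickle
S=pickle.load(open('scene0.pkl','rb'));T=pickle.load(open('top0.pkl','rb'))
a=cv2.resize(T['img'][180:260,110:310],None,fx=4,fy=4,interpolation=cv2.INTER_CUBIC)
b=cv2.resize(S['img'][95:275,180:340][:, :],None,fx=1.5*1.6,fy=1.5*1.6,interpolation=cv2.INTER_CUBIC)[:, :]
b=cv2.resize(S['img'][95:215,190:290],None,fx=3,fy=3,interpolation=cv2.INTER_CUBIC)
b2=cv2.resize(S['img'][210:280,180:260],None,fx=3.4,fy=3.4,interpolation=cv2.INTER_CUBIC)
o=np.zeros((600,800,3),np.uint8); o[:320]=a
b=b[:,:]; b=cv2.resize(b,(233,280)); o[320:600,:233]=b
o[320:320+238,300:300+272]=b2
cv2.imwrite('pics/c1.png',o[:,:,::-1])
print(onplane(T,[[287,232],[175,215],[129,209],[220,192],[223,230],[131,239]],2,0.0).round(3))
E
```

```text
[[ 0.415 -0.078  0.   ]
 [ 0.477  0.285  0.   ]
 [ 0.499  0.434  0.   ]
 [ 0.549  0.138  0.   ]
 [ 0.425  0.13   0.   ]
 [ 0.402  0.427  0.   ]]
```

View pics/c1.png

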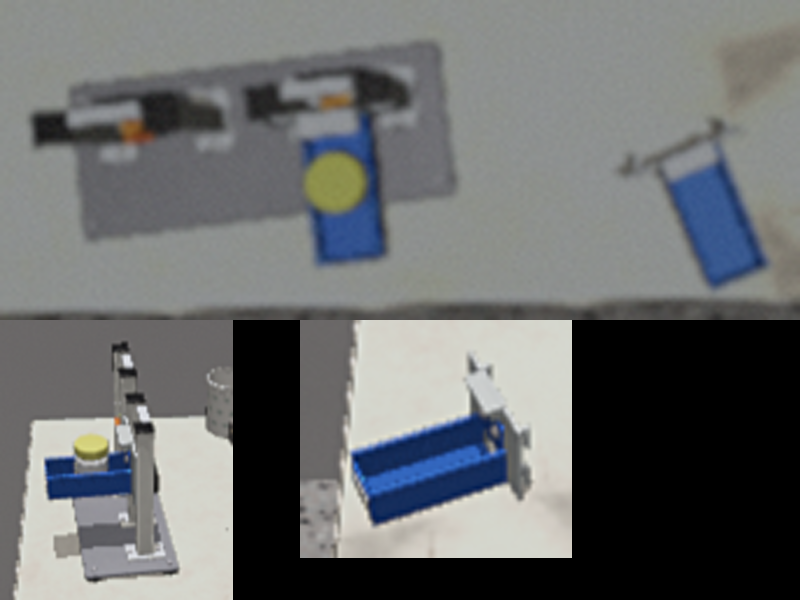

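Request:
play_rows([
  [[0.031,-0.036,0],0,1],
  [[0.031,-0.036,0],0,1],
  [[0.031,-0.036,0],0,1],
  [[0.031,-0.036,0],0,1],
  [[0.031,-0.036,0],0,1],
  [[0.031,-0.036,0],0,1],
  [[0.031,-0.036,0],0,1],
  [[0.031,-0.036,0],0,1],
  [[0.031,-0.036,0],0,1],
  [[0.031,-0.036,0],0,1],
  [[0.031,-0.036,0],0,1],
  [[0,0,0],0,1],
])

```text
t: 1.3
eef_pos: [0.3973, -0.1031, 0.2529]
tcp_rot: [-0.001, 0.986, 0.167, 0.0]
contact_force: [-0.1, -0.5, -1.0]
finger_gap: 0.999
grip_force: 0.0
```

```bash
python3 - <<'E'
from h import *
import pickle
C=cap('wrist','w1.png'); pickle.dump(C,open('w1.pkl','wb')); s=env.sense(); print(s['t'],s['eef_pos'],s['tcp_rot'],s['joint_positions'],s['contact_force']); print(C['M'].round(3).tolist(),C['K'])
E
```

```text
1.35 [ 0.39668776 -0.10531192  0.25289751] [-1.59631762e-04  9.86235020e-01  1.65349297e-01 -2.64080785e-04] [-4.41253485e-01 -5.01934864e-01  2.08209632e+00 -3.92619958e-05
  1.56204711e+00  7.97318835e-01] [-0.63903111  0.26705717 -0.07324491]
[[0.329, -0.905, -0.268, 0.465], [-0.944, -0.316, -0.092, -0.079], [-0.002, 0.284, -0.959, 0.373], [0.0, 0.0, 0.0, 1.0]] [[338.27547763   0.         254.27255338]
 [  0.         338.27547763 195.59624191]
 [  0.           0.           1.        ]]
```

View pics/w1.png

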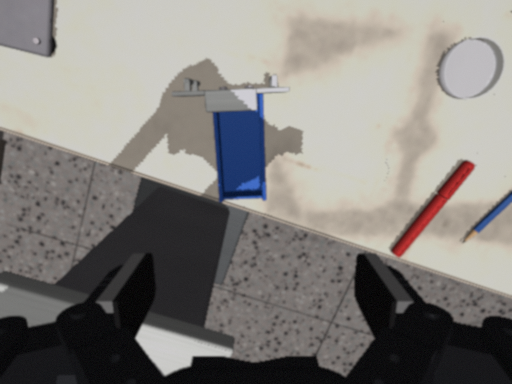

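```bash
cat > fit.py <<'E'
from h import *
from scipy.optimize import minimize
def tp(p,P): # p=(x,y,yaw) tray origin
    c,s=np.cos(p[2]),np.sin(p[2]);P=np.array(P,float); return np.c_[p[0]+c*P[:,0]-s*P[:,1],p[1]+s*P[:,0]+c*P[:,1],P[:,2]]
box=[[x,y,z] for y in(-.025,.025) for x,z in((-.112,0),(-.112,.026),(-.108,.034),(-.004,.034),(-.004,0))]
LED=lambda d:[[-.018,-.022+d,.076],[-.018,.022+d,.076],[0,.022+d,.076],[0,-.022+d,.076]]
PL=lambda d:[[0,-.05+d,.076],[0,.05+d,.076],[-.004,.05+d,.076],[-.004,-.05+d,.076]]
def blue(C):
    h=cv2.cvtColor(C['img'],cv2.COLOR_RGB2HSV); m=cv2.inRange(h,(105,120,40),(130,255,255))
    n,l,st,_=cv2.connectedComponentsWithStats(m); return l
def fit(C,seed,p0):
    l=blue(C); m=(l==l[seed[1],seed[0]]).astype(np.uint8); k=4
    M=cv2.resize(m*255,None,fx=k,fy=k,interpolation=cv2.INTER_LINEAR)>127
    def ren(p):
        o=np.zeros(M.shape,np.uint8); f=lambda P:((proj(C,tp(p,P))+.5)*k*16-8).astype(np.int32)
        cv2.fillConvexPoly(o,cv2.convexHull(f(box)),1,shift=4)
        q=np.r_[f(LED(p[3])),f(PL(p[3])),f([[a,b,.06] for a,b,_ in LED(p[3])])] if 0 else None
        for Q in (LED(p[3]),): cv2.fillConvexPoly(o,cv2.convexHull(f(Q)),0,shift=4)
        q=f([[-.004,-.05+p[3],0],[-.004,.05+p[3],0],[-.004,.05+p[3],.076],[-.004,-.05+p[3],.076]])
        cv2.fillConvexPoly(o,cv2.convexHull(q),0,shift=4)
        return o.astype(bool)
    c=lambda q:np.count_nonzero(ren(q/100)!=M)/M[M].size
    s=np.vstack([np.zeros(4),np.diag([.4,.4,6,.4])])+np.array(p0)*100
    r=minimize(c,np.array(p0)*100,method='Nelder-Mead',options=dict(initial_simplex=s,xatol=.002,fatol=1e-5,maxiter=500))
    return r.x/100,r.fun
E
python3 - <<'E'
from fit import *
import pickle
C=pickle.load(open('w1.pkl','rb'))
p,e=min((fit(C,(240,150),[x0[0],x0[1],y,0]) for y in(.3,.4) for x0 in onplane(C,[[231,90]],2,.076)),key=lambda r:r[1])
print(p,e)
print('plate ends z76',onplane(C,[[172.5,94],[289,89]],2,.076),'ledge fr',onplane(C,[[205,111],[257,110]],2,.076))
I=C['img'].copy(); x0,y0,k=150,60,5
o=cv2.resize(I[y0:y0+120+30,x0:x0+160],None,fx=4,fy=4,interpolation=cv2.INTER_CUBIC)
for P,col in((box,(255,0,0)),(LED(p[3]),(255,255,0)),(PL(p[3]),(0,255,0)),([[0.0107,s*.038+p[3],z] for s in(-1,1) for z in(.042,.058)],(255,0,255))):
    for q in proj(C,tp(p,P)): cv2.circle(o,tuple(int(v) for v in ((q-[x0,y0]+.5)*4)),2,col,-1)
cv2.imwrite('pics/c2.png',o[:,:,::-1])
E
```

```text
[ 0.46404627 -0.05970232  0.38357507  0.00193264] 0.07753041289626655
plate ends z76 [[ 0.44332224 -0.01336232  0.076     ]
 [ 0.47927593 -0.10424552  0.076     ]] ledge fr [[ 0.43909398 -0.04305859  0.076     ]
 [ 0.45446698 -0.08459995  0.076     ]]
```

View pics/c2.png

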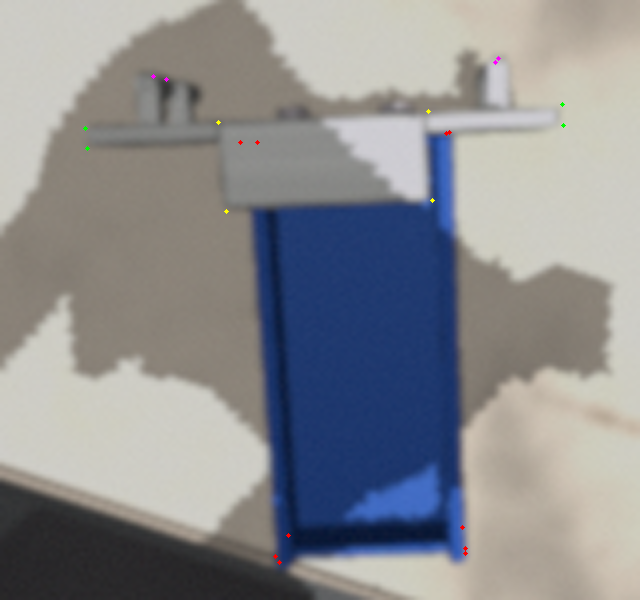

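```bash
cat > pf.py <<'E'
from fit import *
from scipy.optimize import least_squares
def pfit(C,obs,p0):
    # obs: (px,py, fn(d)->tray pt, 'xy' or 'x' or 'y' in image axes)
    def r(p,full=False):
        o=[]
        for u,v,f,a in obs:
            q=proj(C,tp(p,[f(p[3])]))[0]-[u,v]
            o+= [q[i] for i,n in enumerate('xy') if n in a]
        return np.array(o)
    s=least_squares(r,p0,x_scale=[.01,.01,.1,.01],loss='soft_l1'); return s.x,r(s.x)
E
python3 - <<'E'
from pf import *
import pickle
C=pickle.load(open('w1.pkl','rb'))
g=lambda a,b:(a/4+150-.5,b/4+60-.5)
L=lambda x,y,z:(lambda d:(x,y+d,z)); F=lambda x,y,z:(lambda d:(x,y,z))
obs=[(*g(228,208),L(-.018,.022,.076),'xy'),(*g(430,204),L(-.018,-.022,.076),'xy'),
(*g(88,126),L(0,.05,.076),'xy'),(*g(560,108),L(0,-.05,.076),'xy'),
(*g(255,215),F(-.018,.025,.034),'x'),(*g(270,470),F(-.09,.025,.034),'x'),(*g(453,140),F(-.004,-.025,.034),'x'),(*g(461,470),F(-.09,-.025,.034),'x'),
(*g(372,553),F(-.112,0,.026),'y')]
p,r=pfit(C,obs,[.464,-.06,.384,.002]); print(p.round(4),r.round(1))
G=tp(p,[[-.045,0,.025]])[0]; s=env.sense(); d=G-s['eef_pos']
w,x,y,z=s['tcp_rot']; yaw=2*np.arctan2(y,x); tx=np.array([np.cos(yaw),np.sin(yaw)]); ty=np.array([np.sin(yaw),-np.cos(yaw)])
print('grip',G,'tool yaw',yaw,'d tool',tx@d[:2],ty@d[:2],'turn',-(p[2]-yaw))
E
```

```text
[ 0.4646 -0.061   0.3681  0.0032] [-0.6  0.3  0.5 -0.5 -0.7 -0.4  0.9  0.1 -1.2 -0.1  0.4  0.6  1.3]
grip [ 0.42262515 -0.07717961  0.025     ] tool yaw 0.33222436145450535 d tool 0.03369437025968379 -0.018134618294492234 turn -0.03591848990873586
```

Request:
play_rows([
  [[0.0155,-0.009,0.02],-0.018,1],
  [[0.0155,-0.009,0.02],-0.018,1],
  [[0,0,0.04],0,1],
  [[0,0,0.04],0,1],
  [[0,0,0.04],0,1],
  [[0,0,0.035],0,1],
  [[0,0,0.017],0,1],
  [[0,0,0.01],0,1],
  [[0,0,0],0,1],
], squeeze=45)

```text
t: 2.25
eef_pos: [0.4185, -0.0812, 0.03]
tcp_rot: [-0.001, 0.984, 0.179, -0.001]
contact_force: [-0.5, 0.6, 0.6]
finger_gap: 0.999
grip_force: 0.0
```

Request:
play_rows([
  [[0,0,0],0,-1],
  [[0,0,0],0,-1],
  [[0,0,0],0,-1],
  [[0,0,0],0,-1],
  [[0,0,0],0,-1],
  [[0,0,0],0,-1],
], squeeze=45)

```text
t: 2.85
eef_pos: [0.4211, -0.0811, 0.033]
tcp_rot: [0.001, 0.984, 0.18, 0.001]
contact_force: [-0.8, -0.4, 5.9]
finger_gap: 0.575
grip_force: 48.9
```

Request:
play_rows([
  [[0,0,-0.01],0,-1],
  [[0,0,-0.03],0,-1],
  [[0,0,-0.045],0,-1],
  [[0,0,-0.045],0,-1],
  [[0,0,-0.045],0,-1],
  [[0,0,-0.045],0,-1],
  [[0,0,-0.04],0,-1],
  [[0,0,0],0,-1],
])

```text
t: 3.65
eef_pos: [0.4218, -0.0813, 0.2991]
tcp_rot: [0.003, 0.984, 0.18, 0.005]
contact_force: [0.2, -0.4, -1.4]
finger_gap: 0.577
grip_force: 48.2
```

Request:
play_rows([
  [[0.0145,-0.045,0],0,-1],
  [[0.0145,-0.045,0],0,-1],
  [[0.0145,-0.045,0],0,-1],
  [[0.0145,-0.045,0],0,-1],
  [[0.0145,-0.045,0],0,-1],
  [[0.0145,-0.045,0],0,-1],
  [[0.0145,-0.045,0],0,-1],
  [[0.0145,-0.045,0],0,-1],
  [[0.0145,-0.045,0],0,-1],
  [[0,0,0],0.11,-1],
  [[0,0,0],0.11,-1],
  [[0,0,0],0,-1],
])

```text
t: 4.85
eef_pos: [0.3975, 0.3444, 0.2898]
tcp_rot: [0.001, 0.997, 0.072, -0.001]
contact_force: [0.7, -0.4, -2.7]
finger_gap: 0.573
grip_force: 48.2
```

```bash
python3 - <<'E'
from h import *
import pickle
C=cap('wrist','w2.png'); pickle.dump(C,open('w2.pkl','wb')); s=env.sense(); print(s['t'],s['eef_pos'],s['tcp_rot'],s['joint_positions'],s['contact_force']); print(C['M'].round(3).tolist())
E
```

```text
4.9 [0.39772251 0.34419839 0.29015893] [ 4.90574023e-04  9.97391409e-01  7.21758267e-02 -8.86450213e-04] [ 5.71844232e-01 -2.04581418e-01  1.79533078e+00 -1.18658185e-05
  1.55286954e+00  1.99816343e+00] [-0.6408575  -0.47888379 -1.97525259]
[[0.143, -0.948, -0.283, 0.469], [-0.99, -0.136, -0.042, 0.356], [0.001, 0.287, -0.958, 0.41], [0.0, 0.0, 0.0, 1.0]]
```

View pics/w2.png

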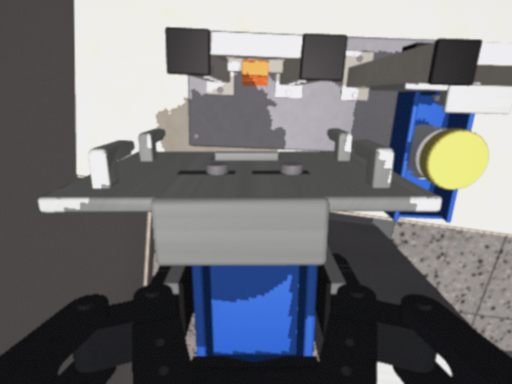

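```bash
python3 - <<'E'
from h import *
import pickle
C=pickle.load(open('w2.pkl','rb'))
a=cv2.resize(C['img'][20:100,150:490],None,fx=2.35,fy=2.35,interpolation=cv2.INTER_CUBIC)
b=cv2.resize(C['img'][120:275,35:447],None,fx=1.94,fy=1.94,interpolation=cv2.INTER_CUBIC)
o=np.zeros((600,800,3),np.uint8);o[:a.shape[0],:a.shape[1]]=a;o[200:200+b.shape[0],:b.shape[1]]=b
o=np.clip(o.astype(float)*1.3+10,0,255).astype(np.uint8)
cv2.imwrite('pics/c3.png',o[:,:,::-1])
E
```

```text
(no output)
```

View pics/c3.png

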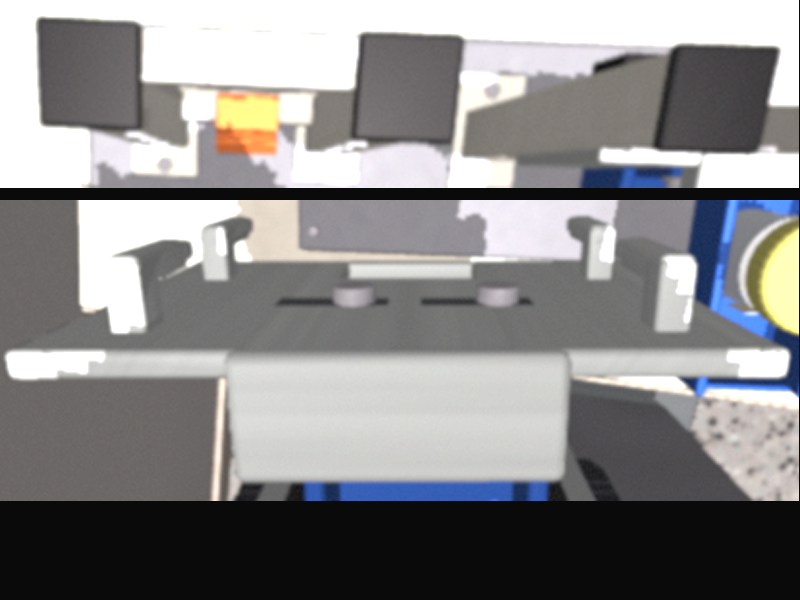

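```bash
cat > rel.py <<'E'
from h import *
from scipy.optimize import least_squares
from scipy.spatial.transform import Rotation as R
def T6(p,P): # pose x,y,z,yaw,pitch,roll (world)
    return R.from_euler('zyx',p[3:6]).apply(np.array(P,float))+p[:3]
def tray_fit(C,obs,p0): # p: x y z yaw pitch roll d ; obs (u,v,(x,y,z),isplate,axes)
    def r(p):
        P=[(x,y+(p[6] if pl else 0),z) for _,_,(x,y,z),pl,_ in obs]
        q=proj(C,T6(p,P))-[[o[0],o[1]] for o in obs]
        return np.array([q[i,j] for i,o in enumerate(obs) for j,n in enumerate('xy') if n in o[4]]+list(p[4:6]/.01))
    s=least_squares(r,p0,x_scale=[.01,.01,.01,.1,.03,.03,.01],loss='soft_l1'); return s.x,r(s.x)
def rack_fit(C,obs,p0): # p: x y ztop yaw w dep ; obs (u,v,ycentre,sy,front)
    def r(p):
        P=[(0 if f else p[5],yc+sy*p[4],0) for _,_,yc,sy,f in obs]
        return (proj(C,T6([*p[:4],0,0],P))-[[o[0],o[1]] for o in obs]).ravel()
    s=least_squares(r,p0,x_scale=[.01,.01,.01,.1,.01,.01],loss='soft_l1'); return s.x,r(s.x)
def report(tr,rk,s):
    c=T6(tr,[[.0107,tr[6],.065]])[0]
    cy,sy=np.cos(rk[3]),np.sin(rk[3]); d=c[:2]-rk[:2]
    print('tray',tr.round(4));print('rack',rk.round(4))
    print('claw tip rel rack: x %.4f y %.4f'%(cy*d[0]+sy*d[1],-sy*d[0]+cy*d[1]),'tray z over seat %.4f'%(tr[2]-(rk[2]-.107)),'dyaw(tray-rack) %.4f'%(tr[3]-rk[3]))
    w,x,y,z=s['tcp_rot'];print('tool yaw',2*np.arctan2(y,x),s['eef_pos'],s['t'])
E
python3 - <<'E'
from rel import *
import pickle
C=pickle.load(open('w2.pkl','rb')); s=env.sense()
g=lambda a,b:(a/2.35+150-.5,b/2.35+20-.5); h=lambda a,b:(a/1.94+35-.5,(b-200)/1.94+120-.5)
ro=[]
for yc,pts in((.038,[(39,19),(138,24),(141,128),(40,124)]),(-.038,[(360,34),(462,38),(458,141),(353,136)]),(-.112,[(674,45),(777,48),(764,152),(657,149)])):
    for (a,b),(sy,f) in zip(pts,((1,0),(-1,0),(-1,1),(1,1))): ro.append((*g(a,b),yc,sy,f))
rk,r1=rack_fit(C,ro,[.48,.36,.21,.136,.011,.02]); print(r1.reshape(-1,2).round(1).tolist())
to=[(*h(8,352),(0,.05,.076),1,'xy'),(*h(788,352),(0,-.05,.076),1,'xy'),(*h(238,480),(-.018,.022,.076),1,'xy'),(*h(565,480),(-.018,-.022,.076),1,'xy'),
(*h(111,257),(.0107,.0405,.065),1,'xy'),(*h(694,257),(.0107,-.0405,.065),1,'xy'),
(*h(240,270),(.0,.0,.0),1,''),(*h(203,228),(.0107,.0405,.025),1,'xy'),(*h(612,228),(.0107,-.0405,.025),1,'xy')]
e=s['eef_pos']
tr,r2=tray_fit(C,to,[e[0]+.046,e[1]+.007,e[2]-.031,.144,0,0,.003]); print(r2.round(1).tolist())
report(tr,rk,s)
E
```

```text
[[-1.1, 0.2], [1.0, 0.1], [-0.2, 0.1], [0.2, -0.1], [0.3, -0.1], [0.7, -0.1], [-2.5, -0.1], [0.0, 0.4], [0.6, 0.1], [0.9, 0.2], [-3.3, -0.3], [-0.3, -0.4]]
[-0.5, 0.5, 1.2, 0.4, 0.9, -0.1, -0.9, -0.3, 0.1, -0.2, -1.3, 0.0, 0.3, -0.3, 0.1, -0.1, 1.0, 0.2]
tray [0.4442 0.3479 0.2531 0.142  0.0096 0.0025 0.0075]
rack [0.4788 0.3565 0.2042 0.1046 0.0121 0.0228]
claw tip rel rack: x -0.0243 y 0.0028 tray z over seat 0.1559 dyaw(tray-rack) 0.0375
tool yaw 0.14447735208073656 [0.39772251 0.34419839 0.29015893] 4.9
```

Request:
play_rows([
  [[0,0,0.02],0.037,-1],
  [[0,0,0.04],0,-1],
  [[0,0,0.04],0,-1],
  [[0,0,0.025],0,-1],
  [[0,0,0.006],0,-1],
  [[0,0,0],0,-1],
  [[0,0,0],0,-1],
])

```text
t: 5.6
eef_pos: [0.3994, 0.3448, 0.1623]
tcp_rot: [-0.001, 0.999, 0.053, 0.001]
contact_force: [0.5, 0.5, -0.9]
finger_gap: 0.572
grip_force: 48.2
```

```bash
python3 - <<'E'
from h import *
import pickle
C=cap('wrist','w3.png'); pickle.dump((C,env.sense()),open('w3.pkl','wb')); pickle.dump(cap('scene'),open('s3.pkl','wb'))
a=cv2.resize(C['img'][:300,:],(800,469),interpolation=cv2.INTER_CUBIC)
S=pickle.load(open('s3.pkl','rb')); b=cv2.resize(S['img'][95:195,200:280],None,fx=1.3,fy=1.3,interpolation=cv2.INTER_CUBIC)
o=np.zeros((600,800,3),np.uint8);o[:469]=a;o[469:599,:b.shape[1]]=b
o=np.clip(o.astype(float)*1.3+10,0,255).astype(np.uint8)
cv2.imwrite('pics/c4.png',o[:,:,::-1])
E
```

```text
(no output)
```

View pics/c4.png

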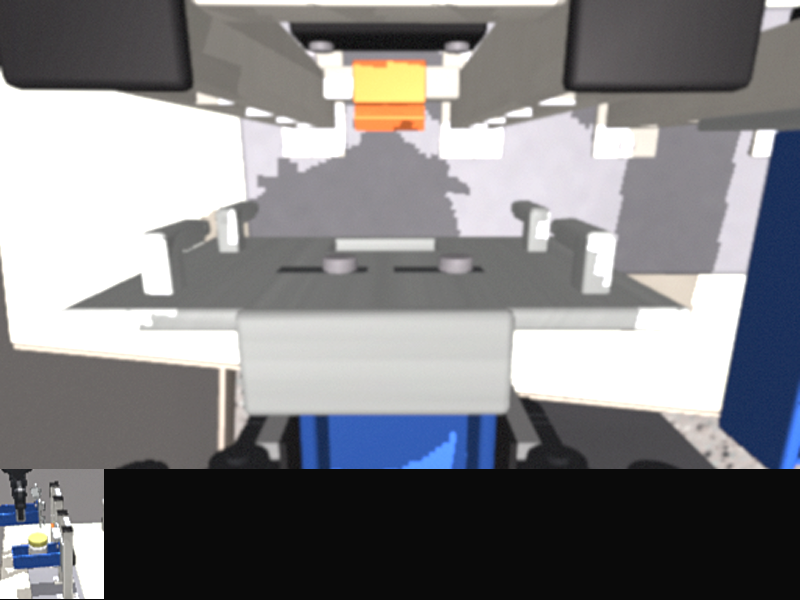

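```bash
python3 - <<'E'
from rel import *
import pickle
C,s=pickle.load(open('w3.pkl','rb'))
k=1.5625; g=lambda a,b:(a/k-.18,b/k-.18)
ro=[(*g(4,88),.038,1,1),(*g(190,88),.038,-1,1),(*g(566,88),-.038,1,1),(*g(755,86),-.038,-1,1)]
def rr(p):
    P=[(0,yc+sy*.012,0) for _,_,yc,sy,f in ro]; return (proj(C,T6([*p[:4],0,0],P))-[[o[0],o[1]] for o in ro]).ravel()
q=least_squares(rr,[.4788,.3565,.204,.105]); rk=np.r_[q.x,.012,.02]; print(q.fun.round(1))
to=[(*g(66,308),(0,.05,.076),1,'xy'),(*g(690,308),(0,-.05,.076),1,'xy'),(*g(243,413),(-.018,.022,.076),1,'xy'),(*g(512,413),(-.018,-.022,.076),1,'xy'),
(*g(144,235),(.0107,.0405,.065),1,'xy'),(*g(616,235),(.0107,-.0405,.065),1,'xy'),
(*g(219,209),(.0107,.0405,.025),1,'xy'),(*g(551,209),(.0107,-.0405,.025),1,'xy')]
e=s['eef_pos']
tr,r2=tray_fit(C,to,[e[0]+.046,e[1]+.007,e[2]-.031,.105,0,0,.003]); print(r2.round(1).tolist())
report(tr,rk,s)
c=proj(C,T6([*rk[:4],0,0],[[-.002,0,-.102]]))[0]*k;print('catch pred',c)
E
```

```text
[ 1.  -0.3 -2.5  0.5  3.4 -0.1 -2.  -0.1]
[-2.7, 1.5, 2.4, 1.6, 3.5, -0.2, -1.6, -0.1, 0.9, -1.4, -1.5, -1.3, 0.8, 0.0, -0.7, 0.1, 0.3, -0.0]
tray [ 4.443e-01  3.671e-01  1.260e-01  1.054e-01  2.500e-03 -2.000e-04
 -1.380e-02]
rack [0.4782 0.3562 0.2055 0.1078 0.012  0.02  ]
claw tip rel rack: x -0.0217 y 0.0006 tray z over seat 0.0275 dyaw(tray-rack) -0.0024
tool yaw 0.10509019965251663 [0.39963896 0.34504385 0.16273141] 5.65
catch pred [389.82512722 130.7777831 ]
```

Request:
play_rows([
  [[0,0.0007,0.005],0.0,-1],
  [[0,0,0.004],0,-1],
  [[0.006,0,0],0,-1],
  [[0.006,0,0],0,-1],
  [[0.004,0,0],0,-1],
  [[0.002,0,0],0,-1],
  [[0,0,0],0,-1],
])

```text
t: 6.4
eef_pos: [0.4168, 0.3456, 0.1514]
tcp_rot: [-0.0, 0.999, 0.052, 0.0]
contact_force: [-0.3, 0.5, -2.2]
finger_gap: 0.572
grip_force: 48.2
```

Request:
play_rows([
  [[0.002,0,0],0,-1],
  [[0.002,0,0],0,-1],
  [[0.002,0,0],0,-1],
  [[0.001,0,0],0,-1],
  [[0,0,0],0,-1],
])

```text
t: 6.9
eef_pos: [0.4235, 0.3463, 0.1513]
tcp_rot: [-0.0, 0.999, 0.052, 0.0]
contact_force: [-0.2, -0.2, -1.4]
finger_gap: 0.577
grip_force: 48.2
```

Request:
play_rows([
  [[0.002,0,0],0,-1],
  [[0.002,0,0],0,-1],
  [[0.001,0,0],0,-1],
  [[0,0,0],0,-1],
])

```text
t: 7.3
eef_pos: [0.4285, 0.3468, 0.1514]
tcp_rot: [-0.0, 0.999, 0.052, 0.0]
contact_force: [-0.6, -0.0, -1.4]
finger_gap: 0.574
grip_force: 48.2
```

Request:
play_rows([
  [[0.001,0,0],0,-1],
  [[0.001,0,0],0,-1],
  [[0,0,0],0,-1],
])

```text
t: 7.6
eef_pos: [0.4304, 0.347, 0.1513]
tcp_rot: [-0.0, 0.999, 0.052, 0.0]
contact_force: [-0.1, -0.3, -0.8]
finger_gap: 0.574
grip_force: 48.2
```

Request:
play_rows([
  [[0.001,0,0],0,-1],
  [[0.001,0,0],0,-1],
  [[0,0,0],0,-1],
])

```text
t: 7.9
eef_pos: [0.4324, 0.3472, 0.1514]
tcp_rot: [-0.0, 0.999, 0.052, 0.0]
contact_force: [0.3, -0.4, -2.2]
finger_gap: 0.574
grip_force: 48.2
```

Request:
play_rows([
  [[0.001,0,0],0,-1],
  [[0,0,0],0,-1],
])

```text
t: 8.1
eef_pos: [0.4329, 0.3473, 0.1511]
tcp_rot: [0.0, 0.999, 0.052, -0.001]
contact_force: [-1.9, 0.3, -1.1]
finger_gap: 0.574
grip_force: 48.4
```

Request:
play_rows([
  [[0.001,0,0],0,-1],
  [[0,0,0],0,-1],
])

```text
t: 8.3
eef_pos: [0.4331, 0.3473, 0.151]
tcp_rot: [0.0, 0.999, 0.052, -0.002]
contact_force: [-6.4, -1.2, 0.8]
finger_gap: 0.569
grip_force: 48.5
```

Request:
play_rows([
  [[-0.001,0,0],0,-1],
  [[0,0,0.002],0,-1],
  [[0,0,0.002],0,-1],
  [[0,0,0.002],0,-1],
  [[0,0,0],0,-1],
])

```text
t: 8.8
eef_pos: [0.433, 0.3472, 0.1447]
tcp_rot: [0.0, 0.999, 0.052, -0.0]
contact_force: [-3.6, 0.1, -2.5]
finger_gap: 0.575
grip_force: 48.2
```

Request:
play_rows([
  [[0,0,0.001],0,-1],
  [[0,0,0.001],0,-1],
  [[0,0,0],0,-1],
])

```text
t: 9.1
eef_pos: [0.433, 0.3473, 0.1431]
tcp_rot: [0.0, 0.999, 0.052, -0.0]
contact_force: [-4.3, -0.3, -0.5]
finger_gap: 0.571
grip_force: 48.4
```

Request:
play_rows([
  [[0,0,0.001],0,-1],
  [[0,0,0.001],0,-1],
  [[0,0,0],0,-1],
])

```text
t: 9.4
eef_pos: [0.4331, 0.3474, 0.142]
tcp_rot: [0.0, 0.999, 0.052, -0.0]
contact_force: [-6.5, -1.7, 3.2]
finger_gap: 0.575
grip_force: 48.8
```

Request:
play_rows([
  [[0,0,0.001],0,-1],
  [[0,0,0],0,-1],
])

```text
t: 9.6
eef_pos: [0.433, 0.3474, 0.1417]
tcp_rot: [0.0, 0.999, 0.052, -0.0]
contact_force: [-7.9, -3.0, 6.7]
finger_gap: 0.579
grip_force: 49.2
```

Request:
play_rows([
  [[-0.0005,0,-0.001],0,-1],
  [[0,0,0],0,1],
  [[0,0,0],0,1],
  [[0,0,0],0,1],
  [[0,0,0],0,1],
  [[0,0,0],0,1],
])

```text
t: 10.2
eef_pos: [0.433, 0.3473, 0.1414]
tcp_rot: [-0.0, 0.999, 0.052, 0.0]
contact_force: [-0.5, -0.8, -0.1]
finger_gap: 1.0
grip_force: 0.0
```

Request:
play_rows([
  [[0,0,-0.01],0,1],
  [[0,0,-0.03],0,1],
  [[0,0,-0.03],0,1],
  [[0,0,-0.03],0,1],
  [[0,0,-0.02],0,-1],
  [[0,0,0],0,-1],
  [[0,0,0],0,-1],
])

```text
t: 10.9
eef_pos: [0.4329, 0.3473, 0.2615]
tcp_rot: [-0.0, 0.999, 0.052, 0.0]
contact_force: [0.6, -0.5, -1.2]
finger_gap: 0.517
grip_force: 0.0
```

```bash
python3 - <<'E'
from h import *
import pickle
C=cap('wrist'); pickle.dump((C,env.sense()),open('w4.pkl','wb')); S=cap('scene'); pickle.dump(S,open('s4.pkl','wb'))
a=cv2.resize(C['img'],(512,384)); b=cv2.resize(S['img'][95:195,200:280],None,fx=3.5,fy=3.5,interpolation=cv2.INTER_CUBIC)
o=np.zeros((384,800,3),np.uint8);o[:,:512]=a;o[:350,514:794]=b
cv2.imwrite('pics/c5.png',o[:,:,::-1])
E
```

```text
(no output)
```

View pics/c5.png

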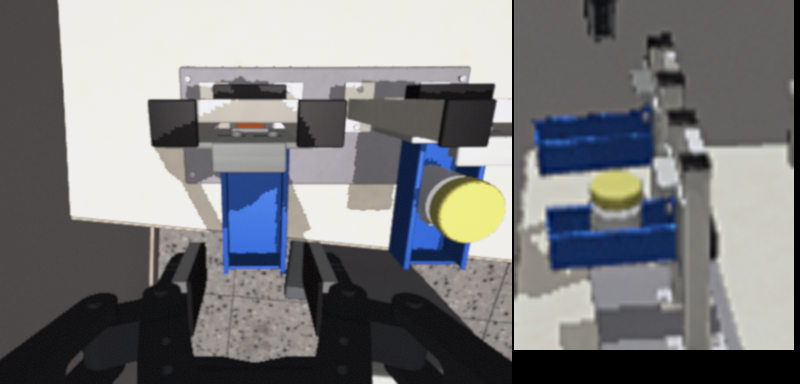

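Request:
play_rows([
  [[0.018,-0.0018,0],0,-1],
  [[0.018,-0.0018,0.0],0,-1],
  [[0,0,0.015],0,-1],
  [[0,0,0.018],0,-1],
  [[0,0,0.01],0,-1],
  [[0,0,0],0,-1],
  [[0,0,0],0,-1],
])

```text
t: 11.7
eef_pos: [0.4676, 0.3545, 0.2176]
tcp_rot: [0.0, 0.999, 0.052, -0.001]
contact_force: [-0.5, -0.3, 0.7]
finger_gap: -0.002
grip_force: 0.0
```

Request:
play_rows([
  [[0,0,0.003],0,-1],
  [[0,0,0.002],0,-1],
  [[0,0,0],0,-1],
])

```text
t: 12.0
eef_pos: [0.4682, 0.3547, 0.2135]
tcp_rot: [-0.0, 0.999, 0.052, 0.0]
contact_force: [-0.3, -0.7, -0.5]
finger_gap: 0.003
grip_force: 0.0
```

Request:
play_rows([
  [[0,0,0.002],0,-1],
  [[0,0,0.002],0,-1],
  [[0,0,0],0,-1],
])

```text
t: 12.3
eef_pos: [0.4681, 0.3545, 0.2089]
tcp_rot: [0.0, 0.999, 0.052, -0.0]
contact_force: [0.8, -0.6, -0.3]
finger_gap: -0.006
grip_force: 0.0
```

Request:
play_rows([
  [[0,0,0.001],0,-1],
  [[0,0,0],0,-1],
])

```text
t: 12.5
eef_pos: [0.4682, 0.3546, 0.2082]
tcp_rot: [0.0, 0.999, 0.052, -0.0]
contact_force: [0.2, -0.1, -0.2]
finger_gap: -0.001
grip_force: 0.0
```

Request:
play_rows([
  [[0,0,0.001],0,-1],
  [[0,0,0],0,-1],
])

```text
t: 12.7
eef_pos: [0.4682, 0.3546, 0.2072]
tcp_rot: [0.0, 0.999, 0.052, -0.0]
contact_force: [-0.1, 0.5, 0.3]
finger_gap: -0.0
grip_force: 0.0
```

Request:
play_rows([
  [[0,0,0.001],0,-1],
  [[0,0,0],0,-1],
])

```text
t: 12.9
eef_pos: [0.4683, 0.3547, 0.2064]
tcp_rot: [-0.0, 0.999, 0.052, 0.0]
contact_force: [0.9, 0.6, 1.2]
finger_gap: -0.002
grip_force: 0.1
```

Request:
play_rows([
  [[0,0,0.001],0,-1],
  [[0,0,0],0,-1],
])

```text
t: 13.1
eef_pos: [0.4685, 0.3548, 0.2059]
tcp_rot: [-0.0, 0.999, 0.052, 0.001]
contact_force: [1.0, -0.0, 2.7]
finger_gap: -0.005
grip_force: 1.1
```

Request:
play_rows([
  [[0,0,0.001],0,-1],
  [[0,0,0],0,-1],
])

```text
t: 13.3
eef_pos: [0.4688, 0.3549, 0.2053]
tcp_rot: [-0.0, 0.999, 0.052, 0.001]
contact_force: [1.2, 0.4, 4.7]
finger_gap: 0.001
grip_force: 2.3
```

Request:
play_rows([
  [[0,0,0.001],0,-1],
  [[0,0,0.0005],0,-1],
  [[0,0,0],0,-1],
])

```text
t: 13.6
eef_pos: [0.4689, 0.3551, 0.2049]
tcp_rot: [-0.001, 0.999, 0.052, 0.001]
contact_force: [-1.2, 0.0, 8.2]
finger_gap: -0.002
grip_force: 4.4
```

Request:
play_rows([
  [[0,0,0.001],0,-1],
  [[0,0,0],0,-1],
])

```text
t: 13.8
eef_pos: [0.4689, 0.3552, 0.2041]
tcp_rot: [-0.001, 0.999, 0.052, 0.001]
contact_force: [-1.4, -0.1, 9.3]
finger_gap: -0.0
grip_force: 4.7
```

Request:
play_rows([
  [[0,0,0.001],0,-1],
  [[0,0,0],0,-1],
])

```text
t: 14.0
eef_pos: [0.4689, 0.3553, 0.2034]
tcp_rot: [-0.001, 0.999, 0.052, 0.001]
contact_force: [-1.4, 0.5, 10.6]
finger_gap: -0.001
grip_force: 5.1
```

Request:
play_rows([
  [[0,0,0.001],0,-1],
  [[0,0,0],0,-1],
])

```text
t: 14.2
eef_pos: [0.4685, 0.3547, 0.2]
tcp_rot: [-0.0, 0.999, 0.052, 0.001]
contact_force: [1.4, 0.4, 2.4]
finger_gap: -0.001
grip_force: 1.6
```

Request:
play_rows([
  [[0,0,0.001],0,-1],
  [[0,0,0],0,-1],
])

```text
t: 14.4
eef_pos: [0.4678, 0.3544, 0.198]
tcp_rot: [0.0, 0.999, 0.052, -0.001]
contact_force: [0.0, 0.2, 0.4]
finger_gap: -0.002
grip_force: 0.0
```

Request:
play_rows([
  [[0,0,0.001],0,-1],
  [[0,0,0],0,-1],
])

```text
t: 14.6
eef_pos: [0.4677, 0.3543, 0.1969]
tcp_rot: [0.0, 0.999, 0.052, -0.001]
contact_force: [0.4, -0.2, 1.4]
finger_gap: -0.002
grip_force: 0.3
```

Request:
play_rows([
  [[0,0,0.001],0,-1],
  [[0,0,0],0,-1],
])

```text
t: 14.8
eef_pos: [0.4679, 0.3545, 0.1969]
tcp_rot: [0.0, 0.999, 0.052, -0.0]
contact_force: [-1.6, -1.8, 4.2]
finger_gap: -0.001
grip_force: 1.9
```

Request:
play_rows([
  [[0,0,0.001],0,-1],
  [[0,0,0],0,-1],
])

```text
t: 15.0
eef_pos: [0.4683, 0.3546, 0.1969]
tcp_rot: [0.0, 0.999, 0.052, 0.0]
contact_force: [-2.3, -3.1, 6.4]
finger_gap: 0.002
grip_force: 3.5
```

Request:
play_rows([
  [[0,0,0.0015],0,-1],
  [[0,0,0],0,-1],
])

```text
t: 15.2
eef_pos: [0.4687, 0.3547, 0.1969]
tcp_rot: [-0.0, 0.999, 0.052, 0.001]
contact_force: [-4.2, -3.6, 11.2]
finger_gap: 0.004
grip_force: 5.8
```

Request:
play_rows([
  [[0,0,-0.005],0,-1],
  [[0,0,-0.02],0,-1],
  [[0,0,-0.04],0,-1],
  [[-0.018,0,-0.02],0,-1],
  [[-0.018,0,0],0,-1],
  [[0,0,0],0,-1],
  [[0,0,0],0,-1],
])

```text
t: 15.9
eef_pos: [0.4323, 0.3508, 0.2784]
tcp_rot: [0.0, 0.999, 0.053, -0.0]
contact_force: [0.4, 0.4, 0.3]
finger_gap: 0.004
grip_force: 0.0
```

```bash
python3 - <<'E'
from h import *
import pickle
C=cap('wrist'); S=cap('scene')
a=C['img'][50:290,100:]; a=cv2.resize(a,(515,300)); b=cv2.resize(S['img'][95:195,200:280],None,fx=3.5,fy=3.5,interpolation=cv2.INTER_CUBIC)
c=cv2.resize(C['img'][85:185,180:330],None,fx=3,fy=2.9,interpolation=cv2.INTER_CUBIC)
o=np.zeros((600,800,3),np.uint8);o[:300,:515]=a;o[:350,518:798]=b;o[305:305+c.shape[0],:450]=c
cv2.imwrite('pics/c6.png',o[:,:,::-1])
E
```

```text
(no output)
```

View pics/c6.png

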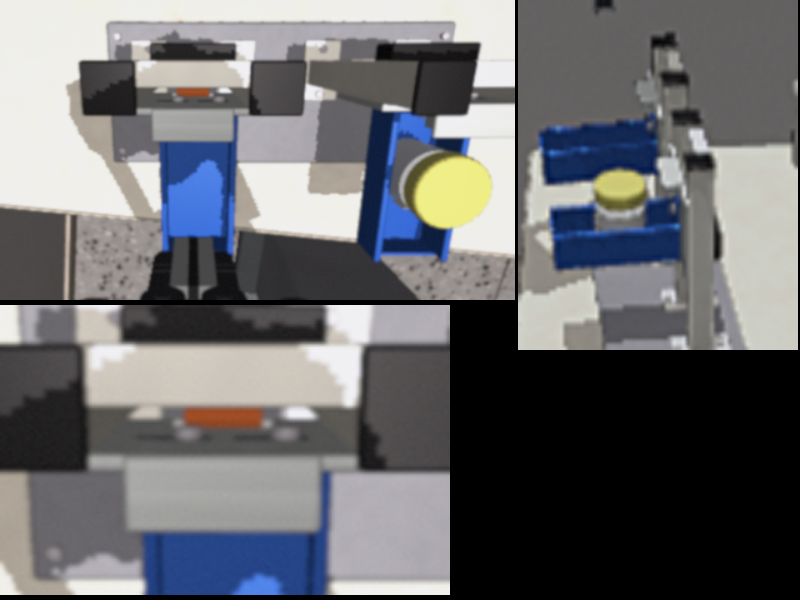

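```bash
python3 -c "
from cell import env
print(env.job_done())"
```

```text
the job is handed in; nothing more can be done
None
```

The blue tray hangs in the free bay with its claws in the slots, and I pressed it down past the catch onto its stop. The force fell away as it snapped through, and the tray then held firm. The highest force I read was about 11 N, and it took about 16 s. The last pictures show it level with the other tray, but the catch itself is only partly visible. The job is handed in.

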